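# Index the desk carousel and roll the glue stick into its bay

### The job

Turn the desk carousel (pushing a divider is enough) until the yellow-marked bay faces the loading tray and the carousel has clicked to rest there. Then roll the glue stick off the tray into that bay, over the low rib, without lifting it, and leave it lying there at rest. Leave the stapler, the calculator and the mug where they are.

Things in the scene. Friction and masses are not known exactly. Their poses are not given: they have to be found in the camera images.
- base: Fixed foot of the carousel with its loading tray, in one piece; never moves. Origin at desk level on the carousel's turning axis, z up, x from the axis along the middle of the tray.
- tray_mid (a point): Middle of the tray floor. The grey floor is 20 mm above the desk, flush with the platter and open to it; it runs from 118 to 238 mm from the axis, inner width 114 mm, with black rails 11 mm high at both sides and an end stop 11 mm high, 233 mm from the axis. Two small yellow bars lie at its mouth.
- carousel (a joint): Angle of the white turntable (rad, counter-clockwise positive seen from above, endless). 0 and every full turn: yellow bay faces the tray. It clicks to rest at every quarter turn; past the hump half-way it pulls itself to the next rest. The hump takes 1 to 2 N at the rim. It may start between two rests.
- hub (a point): On the axis, on the platter floor (20 mm above the desk; platter radius 115 mm); turns with the carousel, x to the middle of the yellow bay. Hub radius 18 mm, 60 mm above desk. Four upright dividers 5 mm thick, tops 56 mm above desk, run from hub to 111 mm radius at 45, 135, 225, 315 degrees from x, making four bays open outward.
- yellow_tab (a point): Point on the platter floor at the rim (112 mm from the axis), middle of the yellow bay (yellow tab and floor sheet, empty); turns with the carousel, x outward, z up. The other bays hold an eraser, a black binder clip (34 mm high) and a USB stick, fast to the platter, within 90 mm of the axis about the bay's middle.
- yellow_bay (a point): Middle of where the stick shall lie in the yellow bay: 74 mm from the axis, 13.5 mm above the platter floor; turns with the carousel, x outward, y across the bay. A rib 2.5 mm high, 100 mm long, crosses each bay 92 mm from the axis; between rib and dividers the stick's axis has room from 64 to 84 mm.
- index (a point): Fixed point at the mouth of the tray that the yellow tab meets when the yellow bay faces the tray.
- glue: Yellow glue stick, a cylinder of 27 mm diameter and 94 mm length, 30 g, lying on the tray across it, free to roll. Origin at the centre of one end face, z along its axis to the other end.
- glue_mid (a point): Middle of the glue stick, on its axis (47 mm from either end).
- stapler: Blue stapler, 137x34x46 mm, on the desk; origin under its centre. Leave alone.
- calculator: Calculator, 125x78x14 mm, on the desk; origin under its centre. Leave alone.
- mug: Orange mug, 81x113x101 mm with its handle, on the desk; origin under its centre. Leave alone.
Things that resemble listed ones, but are neither listed nor needed, are in the scene too. Of the things shaped like the glue, the yellow one is meant.

How it is judged:
On the way, in this order (a step that is already met when the one before it is completed fails the run):
1. the yellow bay faces the tray and the carousel is at rest (horizontal distance between yellow_tab and index below 0.01 m and velocity of joint carousel between -0.1 and 0.1 rad/s and x of glue_mid in the frame of base above 0.118 m), for 0.3 s.
2. the glue stick lies in the yellow bay, behind the rib (x of glue_mid in the frame of yellow_bay between -0.018 and 0.014 m), for 0.2 s.
At the end, for the whole second after the job is handed in: The yellow tab is within 10 mm of the index point (carousel clicked in, at rest), and the glue stick lies flat on the floor of the yellow bay, between rib and hub: its middle 56 to 88 mm from the axis and within 25 mm of the bay's middle line, height right within 5 mm, at rest (all of step 2 and horizontal distance between yellow_tab and index below 0.01 m and y of glue_mid in the frame of yellow_bay between -0.025 and 0.025 m and z of glue_mid in the frame of yellow_bay between -0.005 and 0.005 m and angle between glue's own z axis and vertical between 1.45 and 1.7 rad and linear speed of glue below 0.03 m/s and velocity of joint carousel between -0.1 and 0.1 rad/s); the robot touches nothing.
It fails at once if the glue stick is lifted off the surface (its axis more than 15 mm higher than when it lies on the tray) (height (world z) of glue_mid above 0.0485 m).
It fails at once if the stapler is moved more than 20 mm (distance of stapler from where it was at the start of the episode above 0.02 m).
It fails at once if the calculator is moved more than 20 mm (distance of calculator from where it was at the start of the episode above 0.02 m).
It fails at once if the mug is moved more than 20 mm (distance of mug from where it was at the start of the episode above 0.02 m).
It also fails if it takes over 72 s, if anything falls off the work surface, if the arm or the gripper's body presses on something with over 40 N, if the wrist force passes 120 N, or if a joint passes its speed limit or range.

### The arm

A 7-joint arm with a two-finger parallel gripper is mounted at the origin on a cart in front of the work surface, level with it; the furniture and walls round the work are solid. World frame = base frame: x ahead of the robot, y to its left, z up, the work surface at z = 0. Lengths are in m, angles in rad, forces in N, time in s.
With the tool pointing down it reaches from about 0.4 to 0.9 m from the base axis. Payload 5.6 kg.
Tool frame: the origin (TCP) lies between the finger pads; the fingertips stand ahead of it and the grasp point (between the pads) is the TCP (bot.tip_extent is the x of the fingertips in the tool frame, in m); x points along the fingers, y is the direction in which the jaws open and shut, and the axes are right-handed (so a half turn about x gives the same grasp; the last joint's range is limited). The gripper opens to 92 mm and grips with 3 to 60 N. Pads are 20 mm wide; open, the fingers measure 128 mm over their backs; the gripper's body (75 mm by 189 mm) begins 69 mm behind the grasp point.
Start: joints at [1.287, 0.468, -0.012, 1.603, 0.006, 1.071, -0.056], TCP at [0.155, -0.631, 0.234] pointing down, gripper open.
Joint ranges: [-2.53, 2.53], [-0.31, 2.02], [-1.57, 1.55], [0.28, 2.44], [-1.29, 4.43], [0.15, 1.84], [-2.92, 2.92]. Speed limits (rad/s): [2.57, 2.57, 3.14, 3.14, 3.14, 3.14, 3.14].

### API

Orientations are given as a unit quaternion [x, y, z, w].
In Python, from cell import bot, capture gives the robot as it stands.
- The arm moves only by the tool drive_tool, never from a script. Its argument "motion" is a list of rows, each an object with "slide": the shift along the world's x, y, z in cm, a list of three; "rot": the turn, a rotation vector about the world's x, y, z in degrees, a list of three; "gripper": the closure, from 0 (fully open) to 1 (shut). A call has 1 to 12 rows; each row is the pose to reach, as a shift and turn from the pose commanded when the call began; what a row does not reach only later rows make up. A row lasts 1/10 s, in which the tool goes at most 50 mm and 8.59 degrees, less where a joint would pass 70% of its speed; a pose out of reach is approached as far as the arm can. A call with a gripper value outside its range is refused whole. The fingers move at their own pace and stop on an object; "grip_force" is the grip in N (left out, the last holds). Time passes only in rows, so rows that repeat a pose let the fingers close. It gives the time, the measured TCP pose, the force and the opening at its end, in the units of the state.
- bot.get_obs(): the state, without advancing time (a new reading comes with each control period).
- capture(name): name is "scene" or "top" or "wrist"; returns a dict with "image" (420x560x3 uint8, red, green, blue), "vertical_fov" (degrees; the focal length in pixels is half the picture's height over the tangent of half this angle, whatever the lens; pixels are square), "cx", "cy" (the principal point, pixels), "R" (3x3) and "t" (3): a world point X has camera coordinates R X + t. Camera axes: x right, y down, z forward; pixel columns grow to the right and rows downward; lengths in m; the calibration is good to about 2 mm. The wrist camera is an equidistant fisheye: a pixel r from the principal point sees the ray r / f radians off the axis. A picture is of the moment at which its call begins. There is no depth.
- bot.finish_job(): hands the job in, once; it reports no verdict.
The state is a dict: "clock": time; "joint_pos": joint angles; "joint_velocities": joint speeds; "joint_torque": joint torques, N m; "tcp_pos": TCP position; "tcp_rot": TCP orientation; "wrist_force": force on the tool from outside, world axes, zero at the start; "moment": the same for the moment, N m; "width": finger opening in m.
Only numpy, scipy, OpenCV 4.12 (cv2) and the standard library are available. Lean on these libraries where they do the work, as an engineer would, in place of code of your own. Each camera call takes 0.05 s, during which the arm holds its last target. There are 200 camera calls.

## Working session

There is one attempt and no reset: what is moved stays moved. The work goes in short steps, Python scripts to look and compute and a tool call to move; the robot and the scene stay as the last step left them, time stands still between calls to the robot, and variables do not carry over. Pictures are saved under pics/ and viewed, about 8 in all and at most 12, crops included, and the job is handed in when it is done.

Besides the shell and the picture viewer there is one more tool, called as name(argument=value, ...) on one line, values as JSON. drive_tool: Moves the arm, as the interface text tells. Its arguments: {"type":"object","properties":{"motion":{"type":"array","items":{"type":"object","properties":{"slide":{"type":"array","items":{"type":"number"}},"rot":{"type":"array","items":{"type":"number"}},"gripper":{"type":"number"}}}},"grip_force":{"type":"number"}},"required":["motion"]}

```bash
mkdir -p pics; cat > h.py <<'E'
import numpy as np, cv2
from cell import bot, capture
def snap(n,f):
    c=capture(n); cv2.imwrite('pics/'+f,c['image'][:,:,::-1]); np.savez('pics/'+f+'.npz',**c); return c
def foc(c): return 210/np.tan(np.radians(float(c['vertical_fov']))/2)
def ray(c,u,v):  # pinhole
    f=foc(c); d=np.array([(u-c['cx'])/f,(v-c['cy'])/f,1.]); R=c['R']; return -R.T@c['t'], R.T@d
def hit(c,u,v,z):
    o,d=ray(c,u,v); return o+d*(z-o[2])/d[2]
def proj(c,X):
    p=c['R']@np.array(X)+c['t']; f=foc(c); return np.array([c['cx']+f*p[0]/p[2],c['cy']+f*p[1]/p[2]])
E
python3 - <<'E'
from h import *
o=bot.get_obs(); print({k:np.round(v,3) for k,v in o.items()}, bot.tip_extent)
a=snap('top','top0.png'); b=snap('scene','scene0.png')
for c in (a,b): print(c['vertical_fov'],c['cx'],c['cy'],np.round(-c['R'].T@c['t'],3))
cv2.imwrite('pics/both.png',cv2.resize(a['image'][:,:,::-1],(800,600),interpolation=2))
E
```

```text
{'clock': np.float64(0.0), 'joint_pos': array([ 1.287,  0.468, -0.012,  1.604,  0.006,  1.071, -0.056]), 'joint_velocities': array([ 0.   ,  0.002,  0.002,  0.   ,  0.   , -0.   , -0.001]), 'joint_torque': array([ 0.0000e+00, -5.2056e+01, -1.2000e-02, -2.4375e+01, -5.7000e-02,
        1.7000e-02,  0.0000e+00]), 'tcp_pos': array([ 0.155, -0.631,  0.233]), 'tcp_rot': array([-0.702, -0.086,  0.702, -0.084]), 'wrist_force': array([-0.197,  0.213, -0.694]), 'moment': array([ 0.003, -0.029,  0.015]), 'width': np.float64(0.092)} 0.019
45.338723352997405 271.326044227615 209.7946046082647 [ 0.253 -0.041  1.319]
51.11635300931129 273.8859743125322 220.27260502365257 [-0.517  0.57   0.812]
```

View pics/both.png

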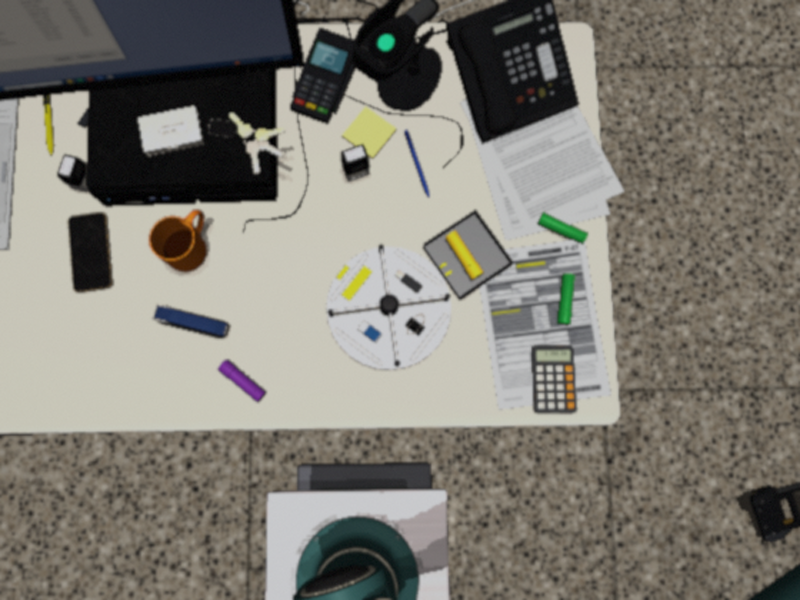

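View pics/scene0.png

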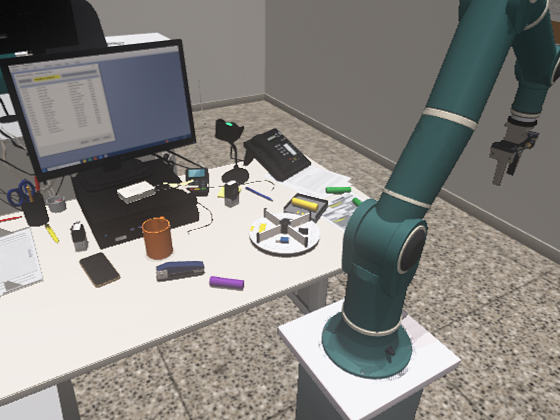

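```bash
python3 - <<'E'
from h import *
c=dict(np.load('pics/top0.png.npz'))
im=c['image']; s=.7
hub=hit(c,389*s,304*s,.06); print('hub',hub)
for n,p,z in [('d1',(381,247),.056),('d2',(447,297),.056),('d3',(397,363),.056),('d4',(331,313),.056),('tab',(343,271),.02),('sheet',(357,283),.02),
 ('trayN',(474,212),.031),('trayE',(511,260),.031),('trayS',(461,297),.031),('trayW',(424,247),.031),('g1',(450,233),.0335),('g2',(476,275),.0335),('bar1',(441,267),.02),('bar2',(449,275),.02)]:
    X=hit(c,p[0]*s,p[1]*s,z); d=X-hub; print(n,np.round(X,3),'r',round(np.hypot(d[0],d[1]),3),'ang',round(np.degrees(np.arctan2(d[1],d[0])),1))
x0,y0,x1,y1=215,135,370,270
cv2.imwrite('pics/crop0.png',cv2.resize(im[y0:y1,x0:x1,::-1],None,fx=5,fy=5,interpolation=cv2.INTER_CUBIC))
E
```

```text
hub [ 0.47406107 -0.06158806  0.06      ]
d1 [ 0.58  -0.049  0.056] r 0.106 ang 7.0
d2 [ 0.486 -0.166  0.056] r 0.105 ang -83.3
d3 [ 0.369 -0.074  0.056] r 0.106 ang -173.1
d4 [0.46  0.042 0.056] r 0.104 ang 97.9
tab [0.544 0.022 0.02 ] r 0.109 ang 50.1
sheet [ 0.521 -0.004  0.02 ] r 0.075 ang 50.9
trayN [ 0.652 -0.223  0.031] r 0.24 ang -42.3
trayE [ 0.559 -0.288  0.031] r 0.242 ang -69.5
trayS [ 0.491 -0.194  0.031] r 0.133 ang -82.9
trayW [ 0.585 -0.128  0.031] r 0.13 ang -30.9
g1 [ 0.611 -0.177  0.034] r 0.179 ang -40.1
g2 [ 0.531 -0.222  0.034] r 0.17 ang -70.5
bar1 [ 0.55 -0.16  0.02] r 0.124 ang -52.4
bar2 [ 0.534 -0.174  0.02 ] r 0.128 ang -61.8
```

View pics/crop0.png

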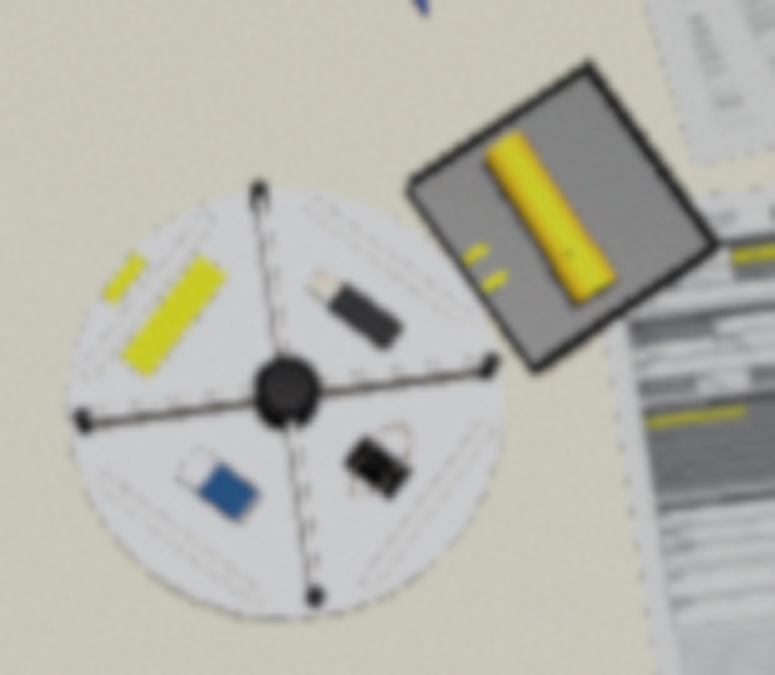

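```bash
python3 - <<'E'
from h import *
from scipy.spatial.transform import Rotation as Ro
print(np.round(Ro.from_quat(bot.get_obs()['tcp_rot']).as_matrix(),3))
E
```

```text
[[-0.001  0.238 -0.971]
 [ 0.002 -0.971 -0.238]
 [-1.    -0.002  0.   ]]
```

drive_tool(motion=[{"slide":[36,62,0],"rot":[0,0,110],"gripper":1},{"slide":[36,62,0],"rot":[0,0,110],"gripper":1},{"slide":[36,62,0],"rot":[0,0,110],"gripper":1},{"slide":[36,62,0],"rot":[0,0,110],"gripper":1},{"slide":[36,62,0],"rot":[0,0,110],"gripper":1},{"slide":[36,62,0],"rot":[0,0,110],"gripper":1},{"slide":[36,62,0],"rot":[0,0,110],"gripper":1},{"slide":[36,62,0],"rot":[0,0,110],"gripper":1},{"slide":[36,62,0],"rot":[0,0,110],"gripper":1},{"slide":[36,62,0],"rot":[0,0,110],"gripper":1},{"slide":[36,62,0],"rot":[0,0,110],"gripper":1},{"slide":[36,62,0],"rot":[0,0,110],"gripper":1}])

```text
clock: 1.3
tcp_pos: [0.4567, -0.1107, 0.2337]
tcp_rot: [0.368, 0.604, -0.368, 0.604]
wrist_force: [-0.1, 0.0, -0.1]
width: 0.0006
```

drive_tool(motion=[{"slide":[6.6,11.3,-3],"rot":[0,0,7],"gripper":1},{"slide":[6.6,11.3,-8],"rot":[0,0,7],"gripper":1},{"slide":[6.6,11.3,-8],"rot":[0,0,7],"gripper":1},{"slide":[6.6,11.3,-8],"rot":[0,0,7],"gripper":1},{"slide":[6.6,11.3,-8],"rot":[0,0,7],"gripper":1},{"slide":[6.6,11.3,-8],"rot":[0,0,7],"gripper":1}])

```text
clock: 1.9
tcp_pos: [0.5222, -0.0006, 0.1541]
tcp_rot: [0.332, 0.624, -0.333, 0.624]
wrist_force: [0.2, -0.2, -0.4]
width: 0.0004
```

drive_tool(motion=[{"slide":[0,0,-5],"gripper":1},{"slide":[0,0,-8],"gripper":1},{"slide":[0,0,-9.6],"gripper":1},{"slide":[0,0,-9.6],"gripper":1}])

```text
$.motion[0]: bad value
```

drive_tool(motion=[{"slide":[1.3,-1.0,0],"gripper":1},{"slide":[2.2,-2.4,0],"gripper":1},{"slide":[2.9,-3.9,0],"gripper":1},{"slide":[3.2,-5.6,0],"gripper":1},{"slide":[3.1,-7.3,0],"gripper":1},{"slide":[2.7,-8.9,0],"gripper":1},{"slide":[2.0,-10.4,0],"gripper":1},{"slide":[0.9,-11.7,0],"gripper":1},{"slide":[-0.3,-12.8,0],"gripper":1},{"slide":[-1.6,-13.4,0],"gripper":1},{"slide":[-2.6,-13.8,0],"gripper":1},{"slide":[-3.2,-14.0,0],"gripper":1}])

```text
$.motion[0]: bad value
```

```bash
python3 - <<'E'
from h import *
c=snap('top','top1.png'); im=c['image']
x0,y0,x1,y1=205,120,375,270
cv2.imwrite('pics/crop1.png',cv2.resize(im[y0:y1,x0:x1,::-1],None,fx=4,fy=4,interpolation=cv2.INTER_CUBIC))
E
```

```text
(no output)
```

View pics/crop1.png

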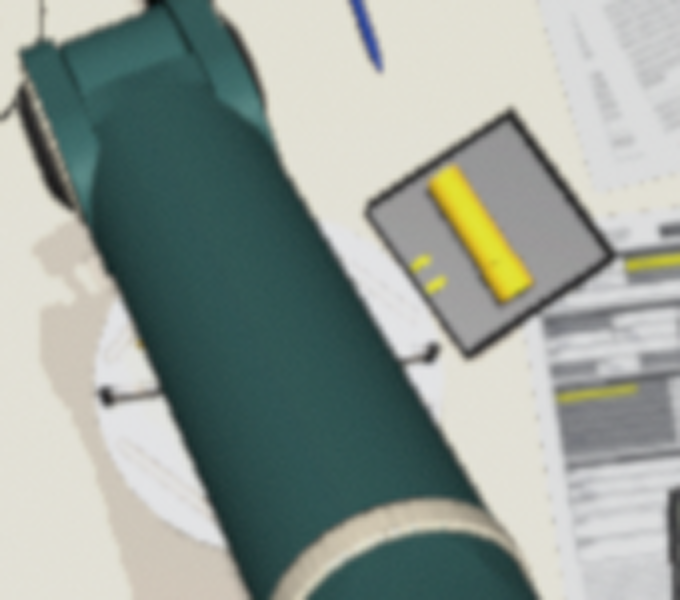

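The picture shows the arm over the still unturned carousel, with the tray and glue stick unchanged (stick from about (440,180) to (515,290)). Both moves were refused because the rows had no "rot", so I'm resending them.

drive_tool(motion=[{"slide":[0,0,-5],"rot":[0,0,0],"gripper":1},{"slide":[0,0,-8],"rot":[0,0,0],"gripper":1},{"slide":[0,0,-9.6],"rot":[0,0,0],"gripper":1},{"slide":[0,0,-9.6],"rot":[0,0,0],"gripper":1}])

```text
clock: 2.35
tcp_pos: [0.5214, -0.0008, 0.0569]
tcp_rot: [0.332, 0.624, -0.333, 0.623]
wrist_force: [-0.9, 0.0, 0.2]
width: 0.0006
```

drive_tool(motion=[{"slide":[1.3,-1.0,0],"rot":[0,0,0],"gripper":1},{"slide":[2.2,-2.4,0],"rot":[0,0,0],"gripper":1},{"slide":[2.9,-3.9,0],"rot":[0,0,0],"gripper":1},{"slide":[3.2,-5.6,0],"rot":[0,0,0],"gripper":1},{"slide":[3.1,-7.3,0],"rot":[0,0,0],"gripper":1},{"slide":[2.7,-8.9,0],"rot":[0,0,0],"gripper":1},{"slide":[2.0,-10.4,0],"rot":[0,0,0],"gripper":1},{"slide":[0.9,-11.7,0],"rot":[0,0,0],"gripper":1},{"slide":[-0.3,-12.8,0],"rot":[0,0,0],"gripper":1},{"slide":[-1.6,-13.4,0],"rot":[0,0,0],"gripper":1},{"slide":[-2.6,-13.8,0],"rot":[0,0,0],"gripper":1},{"slide":[-3.2,-14.0,0],"rot":[0,0,0],"gripper":1}])

```text
clock: 3.55
tcp_pos: [0.4911, -0.1405, 0.059]
tcp_rot: [0.333, 0.623, -0.333, 0.625]
wrist_force: [0.9, 1.2, 1.3]
width: 0.0004
```

drive_tool(motion=[{"slide":[0,0,3],"rot":[0,0,0],"gripper":1},{"slide":[0,0,8],"rot":[0,0,0],"gripper":1},{"slide":[0,0,11],"rot":[0,0,0],"gripper":1},{"slide":[3,-4,12],"rot":[0,0,0],"gripper":0.46},{"slide":[6,-7,12],"rot":[0,0,0],"gripper":0.46},{"slide":[10.1,-9.3,12],"rot":[0,0,0],"gripper":0.46},{"slide":[10.1,-9.3,12],"rot":[0,0,0],"gripper":0.46},{"slide":[10.1,-9.3,12],"rot":[0,0,0],"gripper":0.46},{"slide":[10.1,-9.3,12],"rot":[0,0,0],"gripper":0.46}])

```text
clock: 4.45
tcp_pos: [0.5899, -0.2317, 0.1774]
tcp_rot: [0.332, 0.625, -0.332, 0.624]
wrist_force: [-0.7, 0.9, -0.2]
width: 0.0466
```

```bash
python3 - <<'E'
from h import *
a=snap('top','top2.png'); b=snap('wrist','w2.png'); print(bot.get_obs()['width'])
x0,y0,x1,y1=205,110,375,270
p=cv2.resize(a['image'][y0:y1,x0:x1,::-1],(425,400),interpolation=2); q=cv2.resize(b['image'][:,:,::-1],(533,400))[:,80:455]
cv2.imwrite('pics/v2.png',np.hstack([p,q]))
E
```

```text
0.04985788890878956
```

View pics/v2.png

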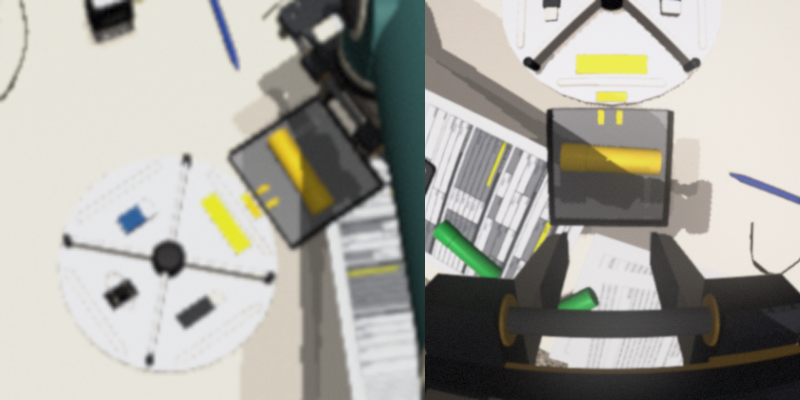

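The carousel has clicked in: the yellow tab (250,205 in the left half) meets the two mouth bars. The glue stick, about (270,135) to (330,212), is still on the tray. Next I work out the tray frame and the finger position behind the stick.

```bash
python3 - <<'E'
from h import *
c=dict(np.load('pics/top2.png.npz'))
P=lambda u,v,z: hit(c,205+u/2.5,110+v/2.5,z)[:2]
d=[P(*p,.056) for p in [(187,160),(270,278),(150,360),(68,240)]]
hub=np.mean(d,0); an=[np.degrees(np.arctan2(*(x-hub)[::-1])) for x in d]; print('hub',hub,an)
th=np.radians(np.mean([an[0]-135,an[1]-45,an[2]+45,an[3]-225+360 if an[3]<0 else an[3]-225]) ) if 0 else np.radians((an[0]+an[1])/2)
ex=np.array([np.cos(th),np.sin(th)]); ey=np.array([-ex[1],ex[0]]); print('tray dir',np.degrees(th),ex)
B=lambda X:np.round([(X-hub)@ex,(X-hub)@ey],4)
corners=[P(*p,.031) for p in [(322,95),(382,186),(293,246),(230,158)]]
for n,X in [('tab',P(252,206,.02)),('g1',P(276,131,.0335)),('g2',P(324,212,.0335)),('corner mid',np.mean(corners,0))]: print(n,np.round(X,3),B(X))
o=bot.get_obs(); print('tcp',o['tcp_pos'],B(o['tcp_pos'][:2]), 'goal',hub+.207*ex)
E
```

```text
hub [ 0.47294365 -0.06218578] [np.float64(-11.094748163388534), np.float64(-101.59143775636656), np.float64(168.83371637457284), np.float64(78.64221016301393)]
tray dir -56.34309295987755 [ 0.55421855 -0.83237119]
tab [ 0.535 -0.152] [0.1087 0.002 ]
g1 [ 0.613 -0.178] [0.1739 0.0522]
g2 [ 0.525 -0.226] [ 0.1648 -0.0476]
corner mid [ 0.57  -0.209] [ 0.1763 -0.001 ]
tcp [ 0.59019301 -0.23165394  0.1778836 ] [0.206  0.0037] goal [ 0.58766689 -0.23448661]
```

drive_tool(motion=[{"slide":[-0.1,-0.5,0],"rot":[0,0,0],"gripper":0.46},{"slide":[-0.1,-0.5,-5],"rot":[0,0,0],"gripper":0.46},{"slide":[-0.1,-0.5,-9],"rot":[0,0,0],"gripper":0.46},{"slide":[-0.1,-0.5,-12],"rot":[0,0,0],"gripper":0.46},{"slide":[-0.1,-0.5,-13.1],"rot":[0,0,0],"gripper":0.46},{"slide":[-0.1,-0.5,-13.1],"rot":[0,0,0],"gripper":0.46},{"slide":[-0.1,-0.5,-13.1],"rot":[0,0,0],"gripper":0.46}])

```text
clock: 5.25
tcp_pos: [0.5912, -0.2376, 0.0481]
tcp_rot: [0.332, 0.623, -0.332, 0.625]
wrist_force: [-0.2, 0.1, 1.0]
width: 0.0498
```

drive_tool(motion=[{"slide":[-0.5,0.8,-0.1],"rot":[0,0,0],"gripper":0.46},{"slide":[-1.1,1.6,-0.1],"rot":[0,0,0],"gripper":0.46},{"slide":[-1.4,2.1,-0.1],"rot":[0,0,0],"gripper":0.46},{"slide":[-1.8,2.7,-0.1],"rot":[0,0,0],"gripper":0.46},{"slide":[-2.2,3.3,-0.1],"rot":[0,0,0],"gripper":0.46},{"slide":[-2.6,3.9,-0.1],"rot":[0,0,0],"gripper":0.46},{"slide":[-3.0,4.5,-0.1],"rot":[0,0,0],"gripper":0.46},{"slide":[-3.4,5.1,-0.1],"rot":[0,0,0],"gripper":0.46},{"slide":[-3.8,5.7,-0.1],"rot":[0,0,0],"gripper":0.46},{"slide":[-4.1,6.2,-0.1],"rot":[0,0,0],"gripper":0.46},{"slide":[-4.1,6.2,-0.1],"rot":[0,0,0],"gripper":0.46}])

```text
clock: 6.35
tcp_pos: [0.5489, -0.1744, 0.0456]
tcp_rot: [0.332, 0.624, -0.332, 0.624]
wrist_force: [-0.2, -0.4, -0.0]
width: 0.0495
```

```bash
python3 - <<'E'
from h import *
b=snap('wrist','w3.png')
a=snap('top','top3.png')
x0,y0,x1,y1=205,110,375,270
p=cv2.resize(a['image'][y0:y1,x0:x1,::-1],(425,400),interpolation=2); q=cv2.resize(b['image'][:,:,::-1],(533,400))[:,80:455]
cv2.imwrite('pics/v3.png',np.hstack([p,q]))
E
```

```text
(no output)
```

View pics/v3.png

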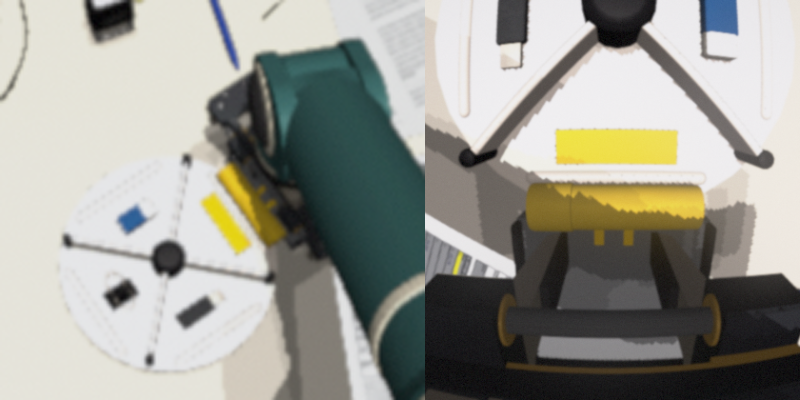

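The stick now lies square across the mouth at the rib, about (528–703, 207) in the wrist view, with the bay still facing the tray. I'll push on over the rib.

drive_tool(motion=[{"slide":[-0.3,0.5,0],"rot":[0,0,0],"gripper":0.46},{"slide":[-0.7,1.0,0],"rot":[0,0,0],"gripper":0.46},{"slide":[-1.0,1.5,0],"rot":[0,0,0],"gripper":0.46},{"slide":[-1.3,2.0,0],"rot":[0,0,0],"gripper":0.46},{"slide":[-1.7,2.5,0],"rot":[0,0,0],"gripper":0.46},{"slide":[-2.0,3.0,0],"rot":[0,0,0],"gripper":0.46},{"slide":[-2.0,3.0,0],"rot":[0,0,0],"gripper":0.46}])

```text
clock: 7.15
tcp_pos: [0.5281, -0.1437, 0.0453]
tcp_rot: [0.332, 0.625, -0.332, 0.624]
wrist_force: [-1.0, -0.1, 0.0]
width: 0.0492
```

```bash
python3 - <<'E'
from h import *
b=snap('wrist','w4.png'); cv2.imwrite('pics/v4.png',b['image'][:,:,::-1])
E
```

```text
(no output)
```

View pics/v4.png

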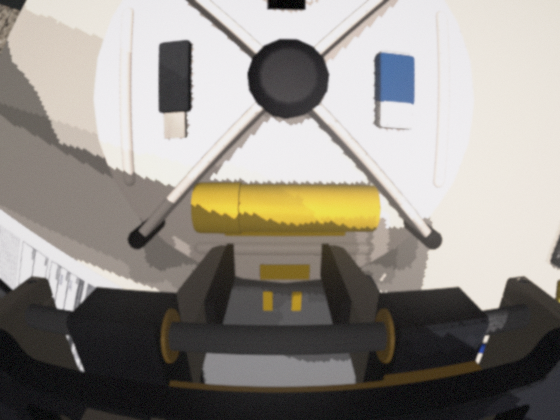

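The stick lies behind the rib, about (192–380, 207), and the tab sits between the bars. I'll back straight up and away.

drive_tool(motion=[{"slide":[0.3,-0.4,0.5],"rot":[0,0,0],"gripper":0.46},{"slide":[0.3,-0.4,4],"rot":[0,0,0],"gripper":0.46},{"slide":[0.3,-0.4,9],"rot":[0,0,0],"gripper":0.46},{"slide":[0.3,-0.4,14],"rot":[0,0,0],"gripper":0.46},{"slide":[0.3,-0.4,18],"rot":[0,0,0],"gripper":0.46},{"slide":[-2,-5,20],"rot":[0,0,0],"gripper":0.46},{"slide":[-5,-10,20],"rot":[0,0,0],"gripper":0.46},{"slide":[-8,-14,20],"rot":[0,0,0],"gripper":0.46},{"slide":[-11,-19,20],"rot":[0,0,0],"gripper":0.46},{"slide":[-13,-23,20],"rot":[0,0,0],"gripper":0.46},{"slide":[-15,-27,20],"rot":[0,0,0],"gripper":0.46},{"slide":[-15,-27,20],"rot":[0,0,0],"gripper":0.46}])

```text
clock: 8.4
tcp_pos: [0.3748, -0.4216, 0.2453]
tcp_rot: [0.335, 0.623, -0.336, 0.622]
wrist_force: [-0.0, 0.1, 0.4]
width: 0.0498
```

```bash
python3 - <<'E'
from h import *
a=snap('top','top5.png')
x0,y0,x1,y1=85,110,435,300
cv2.imwrite('pics/v5.png',cv2.resize(a['image'][y0:y1,x0:x1,::-1],(800,434),interpolation=2))
# yellow blob of the stick
hsv=cv2.cvtColor(a['image'],cv2.COLOR_RGB2HSV); m=cv2.inRange(hsv,(18,120,80),(34,255,255))
n,l,s,ce=cv2.connectedComponentsWithStats(m)
hub=np.array([.4729,-.0622]); ex=np.array([.5542,-.8324]); ey=np.array([.8324,.5542])
for i in range(1,n):
    if s[i,4]>15:
        X=hit(a,*ce[i],.0335)[:2]-hub
        if np.hypot(*X)<.25: print(s[i,4],'r',X@ex,'y',X@ey)
t0=dict(np.load('pics/top0.png.npz'))['image'].astype(int); d=np.abs(a['image'].astype(int)-t0).max(2)
for n,(u,v) in dict(stapler=(134,225),mug=(125,168),calc=(388,266)).items(): print(n,'diff',np.percentile(d[v-20:v+20,u-25:u+25],[50,99]))
E
```

```text
351 r 0.06648342661078467 y 0.0036428461855804502
29 r 0.10571936863759199 y 0.002914319038730401
stapler diff [ 9. 11.]
mug diff [ 6. 11.]
calc diff [ 34. 101.]
```

View pics/v5.png

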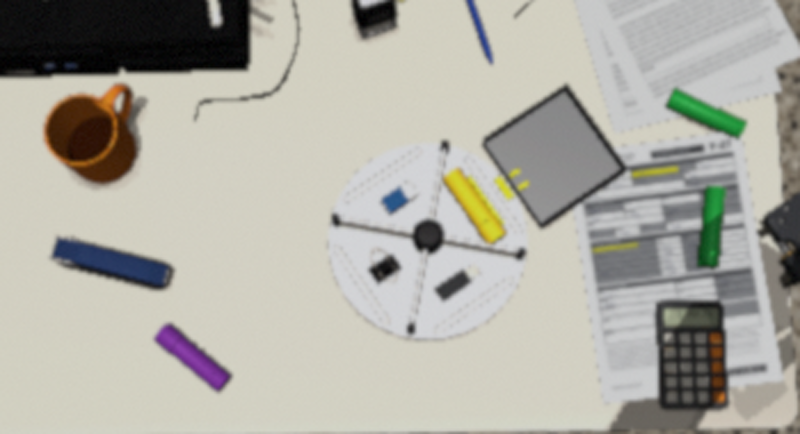

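The stick lies in the yellow bay at about (475,207), the tab meets the bars, and the stapler, mug and calculator are in place (only shadow has changed round the calculator). I'll let it settle briefly, check that nothing moves, and hand in.

drive_tool(motion=[{"slide":[0,0,0],"rot":[0,0,0],"gripper":0.46},{"slide":[0,0,0],"rot":[0,0,0],"gripper":0.46},{"slide":[0,0,0],"rot":[0,0,0],"gripper":0.46},{"slide":[0,0,0],"rot":[0,0,0],"gripper":0.46},{"slide":[0,0,0],"rot":[0,0,0],"gripper":0.46}])

```text
clock: 8.95
tcp_pos: [0.3799, -0.4146, 0.2457]
tcp_rot: [0.332, 0.624, -0.332, 0.624]
wrist_force: [0.3, -0.3, 0.2]
width: 0.0498
```

```bash
python3 - <<'E'
from h import *
a=snap('top','top6.png'); p=dict(np.load('pics/top5.png.npz'))['image'].astype(int)
d=np.abs(a['image'].astype(int)-p).max(2)[150:265,225:360]; m=d.max(); print('max change on carousel/tray',m)
if m<40: bot.finish_job(); print('handed in')
E
```

```text
max change on carousel/tray 7
the job is handed in; nothing more can be done
handed in
```

The job is done and handed in at about 9 s on the robot's clock. I turned the carousel about 108° clockwise by pushing a divider with the closed fingers. It clicked to rest with the yellow tab at the mouth bars. Then I pushed the glue stick off the tray and over the rib with the two half-open fingertips, without lifting it.

**Last checks:**
- **Stick:** its middle measures about 66 mm from the axis and 4 mm off the bay's middle line, inside the 56–88 mm and ±25 mm limits. The 66 mm may read a little low, because the yellow floor sheet could merge with the stick in the image. I did not measure its height; in the last picture it lies behind the rib.
- **At rest:** the carousel and tray area did not change between two pictures about 0.5 s apart, and the gripper was well clear.
- **Stapler and mug:** unchanged from the first picture.
- **Calculator:** the automatic image comparison flagged a difference there. In the picture it is in its place with the arm's shadow beside it, so I took it as unmoved. The arm never came near it.

The first attempt at lowering the tool and pushing the carousel was refused because of a missing field. Nothing moved, and I sent both moves again.

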